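Shut the tagged gas valve in the manifold box

TASK

Shut off the gas to the torch at the manifold box on the welding table: push the box's sliding cover right back to its stop by its upturned lip, then push the handle of the valve that carries the round tag fully shut, square across its pipe. Push only, never taking the lip or this handle between the fingers; the handle without a tag stays as it is set, and the spanner, pliers and jar beside the box stay where they are.

Things in the scene. Friction and masses are not known exactly. Their poses are not given: they have to be found in the camera images.
- valve_box: Grey steel gas manifold box fixed to the table, 270 (x) x 290 (y) x 81 mm high. Origin: centre of its underside; x from its front (robot side) to its back, y to its left. The back half has a fixed top 67 mm high; the steel cover runs over it in guides along both sides (y beyond 136 mm, tops 81 mm high). Two hose outlets stick 27 mm out of the front, up to 36 mm high.
- bay (a point): Centre of the open-topped valve bay in the box's front half, at its rim, 66 mm above the table; axes as the box's. Inside, the bay is 130 mm along x and 284 mm along y. Two valves stand in it on pipes along x (pipe tops 31 mm above the table), spindles 27 mm behind this point, one 57 mm to its left (+y), one 63 mm to its right; either may be the tagged one. The cover hides both.
- gauge (a point): Centre of the dial gauge's face, 99 mm above the table. The gauge is 56 mm across, 127 mm high, and stands on the inlet pipe behind the box.
- cover (a joint): How far the flat steel cover has been slid back along box +x, in m: 0 = shut, 0.125 = at its rear stop, bay open. It starts 0 to 12 mm open. It cannot lift out; it slides with 3 N of friction (plus 8 N per m/s) and stays where it is left. Its upper face is 74 mm above the table.
- cover_lip (a point): Middle of the upturned lip on the cover's front edge, 84 mm above the table; it moves with the cover, axes as the box's. The lip is 3 mm thick along x (its rolled top edge 5 mm), 200 mm long along y, and rises from the cover's face at 74 mm to 94.5 mm above the table. At cover = 0 it stands over the box's front face.
- tagged_handle (a joint): Angle of the handle with the round tag, rad: 0 = open, along its pipe and pointing to the box's front (-x); 1.571 = shut, at its stop, pointing to the box's left (+y). It turns clockwise seen from above, starts at 0 to 0.25 and stays where it is left; friction 0.2 N m (3.5 N at the sleeve) plus 0.12 N m per rad/s.
- tagged_grip (a point): Middle of the black rubber sleeve on the tagged handle, 60 mm from the turning axis, 51 mm above the table; its x points along the handle to the spindle. The sleeve is 38 mm long, 16 mm wide and 11 mm thick (38 to 76 mm from the axis). Between it and the spindle a round flat metal tag, 29 mm across, is riveted on the 14 mm wide bar, its top 55 mm above the table.
- tagged_pivot (a point): Point on the turning axis of the tagged handle, 51 mm above the table, level with the sleeve's middle; axes as the box's. The spindle's end rises to 61.5 mm above the table.
- valve_tagged: The brass quarter-turn valve with the tagged handle; origin at the foot of its turning axis, on the table's level; axes as the box's.
- plain_handle (a joint): Angle of the handle without a tag, measured like the tagged one; it starts at 0 to 0.25 and is to stay there.
- plain_grip (a point): Middle of the sleeve of the handle without a tag, 60 mm from its axis, 51 mm above the table; otherwise this handle is the same as the tagged one.
- spanner: Loose steel combination spanner, 43 x 165 x 8 mm, lying in front of the box to the right; origin under its middle, length along its y.
- pliers: Loose pliers with red handles, 52 x 165 x 15 mm, lying to the right of the box; origin under their middle, length along their y.
- jar: Loose screw-top jar of nuts, 60 mm across, 89 mm high, standing to the left of the box; origin under its middle.

How it is judged (in metres and radians):
On the way, in this order (a step that is already met when the one before it is completed fails the run):
1. the cover is slid right back (value of joint cover above 0.115 m), for 0.2 s.
2. the tagged handle is pushed fully shut (value of joint tagged_handle above 1.45 rad), for 0.2 s.
At the end, for the whole second after the job is handed in: The cover is within 10 mm of its rear stop; the tagged handle is within 0.12 rad (7 degrees) of its shut stop and at rest; the sleeve of the other handle is within 12 mm of where it was, and the spanner, pliers and jar are within 20 mm of where they were (value of joint cover above 0.115 m and value of joint tagged_handle above 1.45 rad and velocity of joint tagged_handle between -0.05 and 0.05 rad/s and distance of plain_grip from where it was at the start of the episode below 0.012 m and distance of each of spanner, pliers, jar from where it was at the start of the episode below 0.02 m); the robot touches nothing.
It fails at once if the handle without a tag is moved more than 12 mm (distance of plain_grip from where it was at the start of the episode above 0.012 m).
It fails at once if a tool or the jar beside the box is shifted more than 20 mm or lifted (distance of any of spanner, pliers, jar from where it was at the start of the episode above 0.02 m).
It fails at once if the tagged handle is taken between the fingers (y of the grasp point in the frame of tagged_grip between -0.008 and 0.008 m and x of the grasp point in the frame of tagged_grip between -0.014 and 0.05 m and z of the grasp point in the frame of tagged_grip below 0.018 m and contact force between the fingers and valve_tagged above 1 N).
It fails at once if the cover's lip is taken between the fingers (x of the grasp point in the frame of cover_lip between -0.006 and 0.006 m and y of the grasp point in the frame of cover_lip between -0.1 and 0.1 m and z of the grasp point in the frame of cover_lip below 0.024 m and contact force between the fingers and valve_box above 1 N).
It also fails if it takes over 45 s, if anything falls off the work surface, if the arm or the gripper's body presses on something with over 40 N, if the wrist force passes 120 N, or if a joint passes its speed limit or range.

ROBOT

A 7-joint arm with a two-finger parallel gripper is mounted at the origin on a cart in front of the work surface, level with it; the furniture and walls round the work are solid. World frame = base frame: x ahead of the robot, y to its left, z up, the work surface at z = 0. Lengths are in mm, angles in rad, forces in N, time in s.
With the tool pointing down it reaches from about 425 to 875 mm from the base axis. Payload 8.4 kg.
Tool frame: the origin (TCP) lies at the very end of the fingers, on their centre line; the grasp point (between the pads) lies 19 mm behind it; z points along the fingers, y is the line along which they close (so a half turn about z gives the same grasp; the last joint's range is limited). The gripper opens to 87 mm and grips with 3 to 60 N. Pads are 19 mm wide; open, the fingers measure 117 mm over their backs; the gripper's body (75 mm by 190 mm) begins 51 mm behind the grasp point.
Start: joints at [1.097, 0.333, 0.04, 1.465, -0.013, 1.343, -0.059], TCP at [237.932, -604.857, 222.546] pointing down, gripper open.
Joint ranges: [-2.58, 2.58], [-0.38, 2.09], [-1.3, 1.39], [0.25, 2.4], [-1.5, 4.64], [0.08, 2.09], [-2.65, 2.65]. Speed limits (rad/s): [2.22, 2.22, 2.79, 2.79, 3.14, 3.14, 3.14].

INTERFACE

Orientations are given as a rotation vector (axis times angle).
In Python, from cell import r, optics, trace gives the robot as it stands. The module is installed in compiled form; this text tells all that it offers.
- The arm moves only by the tool arm_command, never from a script. Its argument "motion" is a list that holds one entry, the list of rows, each a list of 4 numbers: the shift along the tool's x, y, z in mm, then the turn about the tool's z in degrees. In form: [[[dx, dy, dz, yaw], ...]]. A call has 1 to 8 rows; each row shifts and turns the commanded pose from where the row before left it, along the tool's axes as they then stand; what a row does not reach is not made up. A row lasts 1/8 s, in which the tool goes at most 62.5 mm and 10.7 degrees, less where a joint would pass 70% of its speed; a pose out of reach is approached as far as the arm can. A call is refused whole if a number of a shift passes 62.5 or a number of a turn 10.7, either way. A call with a gripper value outside its range is refused whole. "fingers" is the closure, from 0 (fully open) to 1 (shut), set as the call begins (left out, the last holds). The fingers move at their own pace and stop on an object; "newtons" is the grip in N (left out, the last holds). Time passes only in rows, so rows that do not move let the fingers close. It gives the time, the measured TCP pose, the force, the opening and the grip force at its end, in the units of the state.
- r.get_state(): the state, without advancing time (a new reading comes with each control period).
- optics.capture(name): name is "scene" or "top" or "wrist"; returns the picture (400x640x3 uint8, red, green, blue); there is no depth.
- optics.camera_info(name): a dict with "mtx" (3x3 intrinsics, pixels), "D" ([k1, k2, p1, p2, k3] as OpenCV has them; the pictures are not rectified), "R" (3x3) and "t" (3): a world point X has camera coordinates R X + t. Camera axes: x right, y down, z forward; pixel columns grow to the right and rows downward; lengths in mm; the calibration is good to about 2 mm. A picture is of the moment at which its call begins: read the wrist's pose just before it. camera_info takes no time and is no camera call; for the wrist camera it gives the pose at the moment of the call.
- r.finish_job(): hands the job in; it is judged then, once.
Trained networks look in the newest picture that a camera, given by its name, has taken for a name from the list of things; names that differ only in an ending like _2 or _b are one class to them, and where a whole thing is asked for, a point or a joint stands for the part that bears it (a point fixed in the world has none). Each returns a list of dicts, best first, with "score" (0 to 1); they miss things now and then, are a little off and sometimes report something else, mostly with a low value. They report only what shows in the picture. A call takes as long as a camera call.
- trace(camera, query): "mask" (400x640 bool, what is visible of it) and "centre" ([column, row] in pixels, amid what is visible of it).
The state is a dict: "time": time; "q": joint angles; "joint_vel": joint speeds; "joint_torque": joint torques, N m; "eef_pos": TCP position; "eef_rot": TCP orientation; "force": force on the tool from outside, world axes, zero at the start; "torque": the same for the moment, N m; "finger_gap": opening from 0.0 (shut) to 1.0 (fully open); "finger_force": force on a finger pad.
Only numpy, scipy, OpenCV 4.12 (cv2) and the standard library are available. Lean on these libraries where they do the work, as an engineer would, in place of code of your own. Each camera call takes 0.05 s, during which the arm holds its last target. There are 200 camera calls.

## Working session

There is one attempt and no reset: what is moved stays moved. The work goes in short steps, Python scripts to look and compute and a tool call to move; the robot and the scene stay as the last step left them, time stands still between calls to the robot, and variables do not carry over. Pictures are saved under pics/ and viewed, at most 10 in all, crops included, and the job is handed in when it is done.

Besides the shell and the picture viewer there is one more tool, called after ">>>" by a JSON object that holds its "op" and its "data", one argument or row to a line. arm_command: Moves the arm, as the interface text tells. Its arguments: {"type":"object","properties":{"motion":{"type":"array"},"fingers":{"type":"number"},"newtons":{"type":"number"}},"required":["motion"]}

```bash
mkdir -p pics; cat > h.py <<'E'
import numpy as np, cv2
from cell import r, optics, trace
def ray(cam,uv,ci=None):
    c=ci or optics.camera_info(cam); K=np.array(c['mtx'],float);D=np.array(c['D'],float);R=np.array(c['R']);t=np.array(c['t'])
    p=cv2.undistortPoints(np.array(uv,float).reshape(-1,1,2),K,D).reshape(-1,2)
    d=np.c_[p,np.ones(len(p))]@R
    return -R.T@t, d
def at(cam,uv,z,ci=None):
    o,d=ray(cam,uv,ci); return o+d*((z-o[2])/d[:,2])[:,None]
def proj(cam,X):
    c=optics.camera_info(cam); return cv2.projectPoints(np.array(X,float).reshape(-1,1,3),cv2.Rodrigues(np.array(c['R'],float))[0],np.array(c['t'],float),np.array(c['mtx'],float),np.array(c['D'],float))[0].reshape(-1,2)
def snap(cam,f):
    im=optics.capture(cam); cv2.imwrite('pics/'+f,im[:,:,::-1]); return im
E
python3 - <<'E'
from h import *
s=r.get_state(); print(s)
a=snap('top','a.png'); b=snap('scene','b.png')
cv2.imwrite('pics/ab.png',cv2.resize(np.vstack([a,b])[:,:,::-1],(480,600),interpolation=cv2.INTER_AREA))
np.set_printoptions(precision=1,suppress=True)
for cam in('top','scene'):
  c=optics.camera_info(cam);print(cam,-np.array(c['R']).T@c['t'])
  for q,z in(('valve_box',74),('cover_lip',84),('gauge',99),('spanner',4),('pliers',7),('jar',45)):
    for d in trace(cam,q)[:1]:
      print(cam,q,round(d['score'],2),d['centre'],at(cam,[d['centre']],z)[0],d['mask'].sum())
E
```

```text
{'time': 0.0, 'q': array([ 1.09681668,  0.33389001,  0.03987953,  1.46627082, -0.01342191,
        1.34328017, -0.05854896]), 'joint_vel': array([-9.03034701e-04, -7.44809074e-05, -9.76131008e-04, -5.13755609e-04,
        1.80811393e-03,  8.48983525e-04, -9.08049508e-04]), 'joint_torque': array([-1.86209149e-04, -6.56348991e+01,  1.33543354e+00, -4.03804028e+01,
       -5.96252619e-02,  4.48154449e-02,  1.63193172e-04]), 'eef_pos': array([ 237.75130445, -604.46080972,  221.67306004]), 'eef_rot': array([-3.08510881e+00, -5.84858936e-01,  5.97201445e-04]), 'force': array([-0.02896408, -0.46386046, -0.66508616]), 'torque': array([7.77693925e-05, 2.99264858e-02, 3.06142536e-02]), 'finger_force': 0.0, 'finger_gap': 0.9967939170480571}
top [ 457.4   34.1 1109.9]
top valve_box 0.61 [377.9, 194.7] [591.3 -97.6  74. ] 10676
top cover_lip 0.82 [372.1, 213.8] [537.2 -78.5  84. ] 4858
top gauge 0.93 [372.1, 197.2] [581.5 -78.3  99. ] 10693
top spanner 0.88 [414.1, 272.2] [ 369.5 -205.4    4. ] 348
top pliers 0.57 [456.3, 186.2] [ 621.2 -343.3    7. ] 341
top jar 0.96 [306.0, 155.9] [713.7 104.9  45. ] 382
scene [-76.  561.4 532.7]
scene valve_box 0.84 [345.0, 199.3] [546.  -41.8  74. ] 10365
scene cover_lip 0.96 [358.1, 196.4] [523.3 -62.2  84. ] 3154
scene gauge 0.91 [347.3, 198.1] [513.  -16.8  99. ] 10142
scene spanner 0.83 [445.8, 231.0] [ 369.9 -207.5    4. ] 423
scene pliers 0.61 [423.3, 192.2] [ 527.4 -327.1    7. ] 35
scene jar 0.9 [251.2, 199.9] [734.1 103.4  45. ] 843
```

View pics/a.png

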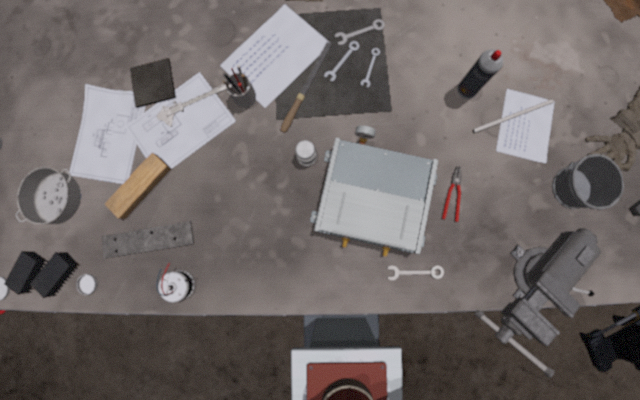

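View pics/b.png

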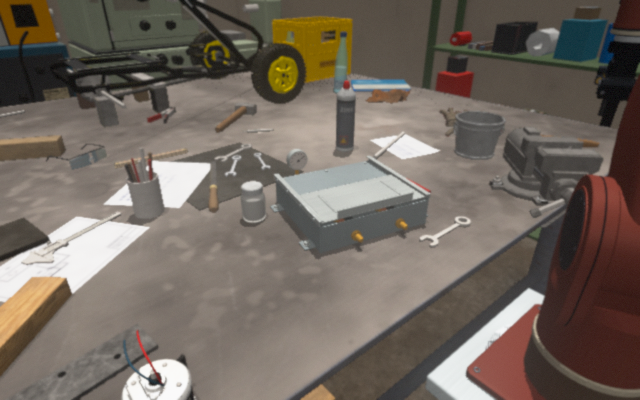

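The top view shows the box with its corners near (335,142), (437,158), (424,250) and (314,232). The jar is at (306,153), the pliers at (453,195), the spanner at (415,272) and the gauge at (366,131). I'll zoom in for the box pose.

```bash
python3 - <<'E'
from h import *
a=cv2.imread('pics/a.png')[120:270,290:490]
cv2.imwrite('pics/c.png',cv2.resize(a,(800,600),interpolation=cv2.INTER_CUBIC))
np.set_printoptions(precision=1,suppress=True)
optics.capture('top')
m=trace('top','cover_lip')[0]['mask'].astype(np.uint8)
c=max(cv2.findContours(m,0,2)[0],key=cv2.contourArea)
bx=cv2.boxPoints(cv2.minAreaRect(c));print(bx,at('top',bx,74))
E
```

```text
[[318.9 229.6]
 [330.5 179.5]
 [426.7 201.7]
 [415.1 251.8]] [[ 496.7   69.2   74. ]
 [ 637.1   34.5   74. ]
 [ 568.9 -233.8   74. ]
 [ 430.6 -195.2   74. ]]
```

View pics/c.png

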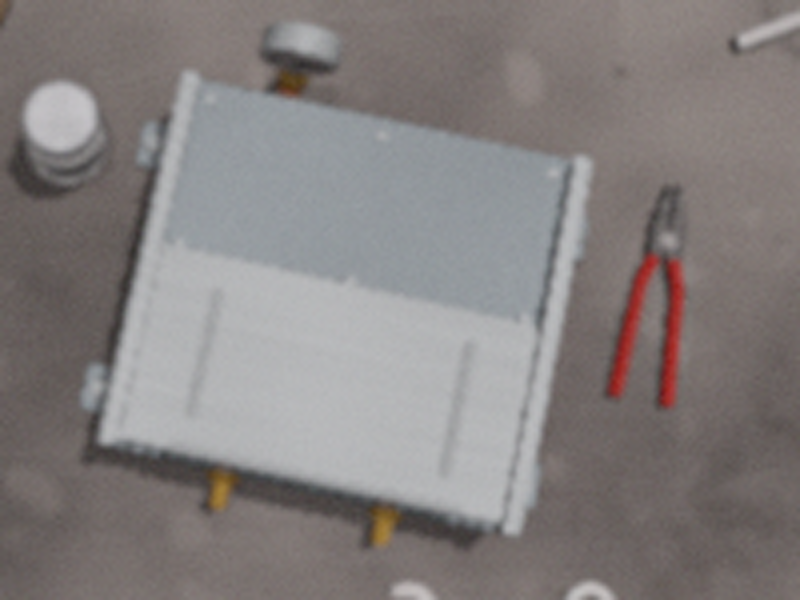

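The crop shows the guides' outer corners at crop (183,75), (592,160), (522,533) and (98,442). The cover is nearly shut. I'll fit the box pose from these.

```bash
cat >> h.py <<'E'
def fit(P,Q): # Q box xy -> P world xy
    P=np.array(P);Q=np.array(Q);a=P-P.mean(0);b=Q-Q.mean(0)
    th=np.arctan2((b[:,0]*a[:,1]-b[:,1]*a[:,0]).sum(),(a*b).sum());R=np.array([[np.cos(th),-np.sin(th)],[np.sin(th),np.cos(th)]])
    return th,P.mean(0)-R@Q.mean(0),R
E
python3 - <<'E'
from h import *
np.set_printoptions(precision=1,suppress=True)
uv=np.array([(185,74),(590,158),(520,533),(100,442)])/4+[290-.4,120-.4]
X=at('top',uv,81);Q=[(135,145),(135,-145),(-135,-145),(-135,145)]
th,t,R=fit(X[:,:2],Q);print(X,th,t,'resid',X[:,:2]-(np.array(Q)@R.T+t))
for n,q in dict(lip=(-134,0),bay=(-67,0),vL=(-40,57),vR=(-40,-63)).items(): print(n,R@q+t)
s=r.get_state();Rt=cv2.Rodrigues(s['eef_rot'])[0];print(Rt)
E
```

```text
[[ 755.1   17.    81. ]
 [ 688.7 -268.    81. ]
 [ 427.7 -205.9   81. ]
 [ 495.2   80.9   81. ]] -0.23355789332905164 [591.7 -94. ] resid [[-1.4  1.1]
 [-0.8 -1.7]
 [ 0.9 -2.1]
 [ 1.3  2.6]]
lip [461.3 -63. ]
bay [526.5 -78.5]
vL [565.9 -29.3]
vR [ 538.2 -146. ]
[[ 0.9  0.4  0. ]
 [ 0.4 -0.9 -0. ]
 [ 0.   0.  -1. ]]
```

>>> {"op": "arm_command", "data": {
  "motion": [
    [[0, 0, -10, 8.7], [0, 0, -10, 8.7], [0, 0, -10, 8.7], [0, 0, 0, 8.8], [6, -48, 0, 0], [6, -48, 0, 0], [6, -48, 0, 0], [6, -48, 0, 0]]
  ],
  "fingers": 1
}}

```text
time: 1.8
eef_pos: [306.4, -422.2, 252.7]
eef_rot: [3.12, -0.367, 0.001]
force: [0.8, -0.3, -0.7]
finger_gap: 0.175
finger_force: 0.0
```

>>> {"op": "arm_command", "data": {
  "motion": [
    [[6, -48, 0, 0], [6, -48, 0, 0], [6, -48, 0, 0], [6, -48, 0, 0], [6, -48, 0, 0], [6, -48, 0, 0], [6, -48, 0, 0], [6, -48, 0, 0]]
  ]
}}

```text
time: 2.8
eef_pos: [442.1, -59.8, 252.9]
eef_rot: [3.12, -0.367, 0.001]
force: [0.9, -0.2, 0.2]
finger_gap: 0.007
finger_force: 0.0
```

```bash
cat >> h.py <<'E'
TH=-0.2336;RB=np.array([[np.cos(TH),-np.sin(TH)],[np.sin(TH),np.cos(TH)]]);T0=np.array([591.7,-94.0])
def tb(X): return RB.T@(np.asarray(X)[:2]-T0)
def tool():
    s=r.get_state();Rt=cv2.Rodrigues(s['eef_rot'])[0]
    print('t',s['time'],'box xy',tb(s['eef_pos']),'z',s['eef_pos'][2],'yaw rel deg',np.degrees(np.arctan2(Rt[1,0],Rt[0,0])-TH),'F',s['force'],'gap',s['finger_gap'])
    return s
E
python3 - <<'E'
from h import *
np.set_printoptions(precision=1,suppress=True)
tool();snap('wrist','w1.png')
c=optics.camera_info('wrist');print(-np.array(c['R']).T@c['t'],np.array(c['R']))
E
```

```text
t 2.8 box xy [-153.4   -1.4] z 252.9119924948426 yaw rel deg -0.050979268926865176 F [ 0.9 -0.2  0.2] gap 0.007242299665294584
[512.  -70.2 413.8] [[-0.2 -1.  -0. ]
 [-0.9  0.2  0.3]
 [-0.2  0.1 -1. ]]
```

View pics/w1.png

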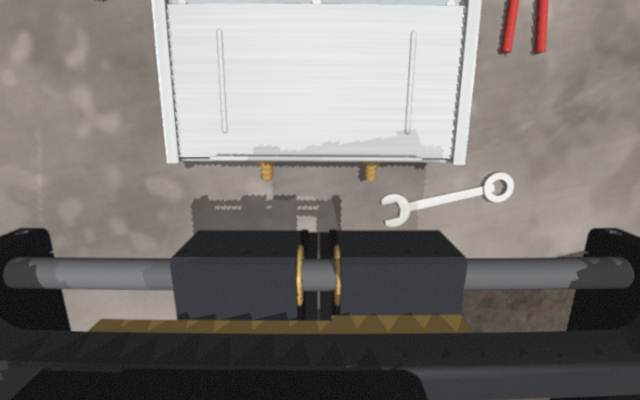

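The wrist view shows the box square to the tool. The guides' front corners are at (167,163) and (466,165), with the lip along row ~158 and the spanner at (450,195).

```bash
python3 - <<'E'
from h import *
np.set_printoptions(precision=1,suppress=True)
for uv,z in(((167,162),81),((466,164),81),((152,0),81),((480,0),81),((316,158),94.5),((216,157),94.5),((420,158),94.5)):
  print(uv,tb(at('wrist',[uv],z)[0]))
E
```

```text
(167, 162) [-133.4  154.8]
(466, 164) [-133.8 -141. ]
(152, 0) [ 12.6 154.4]
(480, 0) [  13.8 -138.3]
(316, 158) [-127.1    7.2]
(216, 157) [-126.5  101.5]
(420, 158) [-126.4  -90.7]
```

>>> {"op": "arm_command", "data": {
  "motion": [
    [[0, 0, 50, 0], [0, 0, 50, 0], [0, 0, 50, 0], [0, 0, 22, 0], [10, 0, 0, 0], [20, 0, 0, 0], [20, 0, 0, 0], [20, 0, 0, 0]]
  ]
}}

```text
time: 3.85
eef_pos: [510.1, -78.2, 81.2]
eef_rot: [3.12, -0.368, -0.002]
force: [-2.8, 0.9, -1.6]
finger_gap: 0.008
finger_force: 2.1
```

>>> {"op": "arm_command", "data": {
  "motion": [
    [[20, 0, 0, 0], [15, 0, 0, 0], [10, 0, 0, 0], [5, 0, 0, 0], [4, 0, 0, 0], [0, 0, 0, 0]]
  ]
}}

```text
time: 4.6
eef_pos: [562.9, -90.0, 80.9]
eef_rot: [-3.12, 0.367, -0.002]
force: [-0.0, 0.1, -0.0]
finger_gap: 0.002
finger_force: 0.1
```

```bash
python3 - <<'E'
from h import *
np.set_printoptions(precision=1,suppress=True)
tool()
E
```

```text
t 4.6 box xy [-28.9  -2.7] z 80.92007293423056 yaw rel deg -0.03747363571452691 F [-0.   0.1 -0. ] gap 0.0021970214813612277
```

>>> {"op": "arm_command", "data": {
  "motion": [
    [[3, 0, 0, 0], [3, 0, 0, 0], [3, 0, 0, 0], [2, 0, 0, 0], [0, 0, 0, 0]]
  ]
}}

```text
time: 5.22
eef_pos: [567.9, -91.1, 80.3]
eef_rot: [3.12, -0.366, -0.017]
force: [-28.0, 5.1, 23.0]
finger_gap: 0.009
finger_force: 14.7
```

>>> {"op": "arm_command", "data": {
  "motion": [
    [[-10, 0, 0, 0], [-10, 0, 0, 0], [-10, 0, -40, 0], [-25, 0, -50, 0], [-30, 0, -50, 0], [-35, 0, 0, 0], [0, 0, 0, 0]]
  ]
}}

```text
time: 6.1
eef_pos: [455.4, -64.5, 221.5]
eef_rot: [3.119, -0.367, 0.004]
force: [-0.2, -1.0, 0.8]
finger_gap: 0.006
finger_force: 0.0
```

```bash
python3 - <<'E'
from h import *
np.set_printoptions(precision=1,suppress=True)
tool();snap('wrist','w2.png')
for q,z in(('tagged_grip',56),('plain_grip',56),('tagged_pivot',61.5)):
  for d in trace('wrist',q)[:2]: print(q,round(d['score'],2),d['centre'],tb(at('wrist',[d['centre']],z)[0]),d['mask'].sum())
E
```

```text
t 6.1 box xy [-139.4   -2.9] z 221.53390663744202 yaw rel deg -0.0321674716839463 F [-0.2 -1.   0.8] gap 0.005826453875279779
tagged_grip 0.9 [255.1, 105.5] [-63.8  54.2] 1845
tagged_grip 0.35 [316.0, 17.2] [11.1 -2.3] 13863
tagged_pivot 0.69 [256.6, 103.0] [-61.7  51.9] 3050
```

View pics/w2.png

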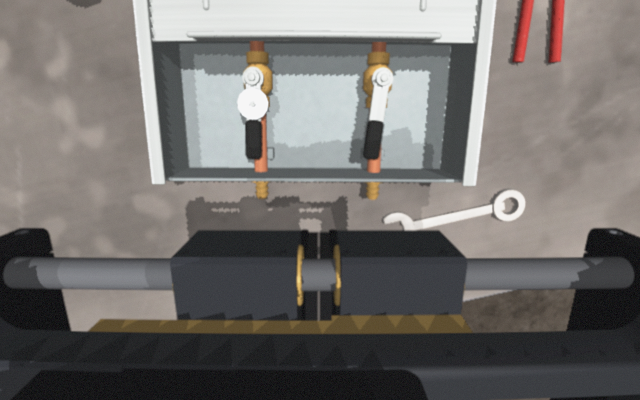

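The cover is open. The tagged valve is the left one, with its spindle at (254,77) and sleeve at (254,140). The plain handle is on the right, with its spindle at (381,76) and sleeve at (373,140).

```bash
python3 - <<'E'
from h import *
np.set_printoptions(precision=1,suppress=True)
for uv,z in(((254,77),61.5),((254,140),56.5),((381,76),61.5),((373,140),56.5),((154,183),81),((473,184),81),((185,41),94.5),((440,38),94.5),((175,180),66),((460,180),66)):
  print(uv,tb(at('wrist',[uv],z)[0]))
E
```

```text
(254, 77) [-39.3  53.2]
(254, 140) [-95.4  56.7]
(381, 76) [-38.6 -59.8]
(373, 140) [-95.6 -55.5]
(154, 183) [-131.3  145.1]
(473, 184) [-132.7 -144. ]
(185, 41) [-14.7 100.4]
(440, 38) [-13.  -99.2]
(175, 180) [-131.7  132. ]
(460, 180) [-132.1 -138.1]
```

>>> {"op": "arm_command", "data": {
  "motion": [
    [[17, -14, 20, 0], [17, -13, 30, 0], [0, 0, 50, 0], [0, 0, 40, 0], [0, 0, 20, 0], [0, 0, 18, 0], [0, 0, 0, 0]]
  ]
}}

```text
time: 7.18
eef_pos: [495.1, -46.3, 41.2]
eef_rot: [-3.119, 0.367, 0.004]
force: [-0.7, -0.0, -0.4]
finger_gap: 0.004
finger_force: 0.0
```

```bash
python3 - <<'E'
from h import *
np.set_printoptions(precision=1,suppress=True)
tool()
E
```

```text
t 7.175 box xy [-105.1   24.1] z 41.20348547846392 yaw rel deg -0.04032156013217716 F [-0.7 -0.  -0.4] gap 0.0035740577444016773
```

>>> {"op": "arm_command", "data": {
  "motion": [
    [[0, -11, 0, 0], [-2, -11, 0, 0], [1, -7, 0, 0], [2, -8, 0, 0], [4, -7, 0, 0], [4, -6, 0, 0], [5, -6, 0, 0], [5, -5, 0, 0]]
  ]
}}

```text
time: 8.18
eef_pos: [526.3, 10.1, 42.5]
eef_rot: [3.12, -0.365, -0.006]
force: [-8.9, 1.9, 1.9]
finger_gap: 0.001
finger_force: 3.6
```

>>> {"op": "arm_command", "data": {
  "motion": [
    [[6, -4, 0, 0], [7, -4, 0, 0], [7, -2, 0, 0], [5, -2, 0, 0], [0, 0, 0, 0]]
  ]
}}

```text
time: 8.8
eef_pos: [554.6, 17.3, 42.7]
eef_rot: [-3.119, 0.364, 0.003]
force: [-3.3, 4.5, -1.4]
finger_gap: 0.004
finger_force: 2.4
```

```bash
python3 - <<'E'
from h import *
np.set_printoptions(precision=1,suppress=True)
tool()
E
```

```text
t 8.8 box xy [-61.9  99.6] z 42.699556126402165 yaw rel deg 0.08719003675129154 F [-3.3  4.5 -1.4] gap 0.0037289973586544607
```

Pushing on along +x in small steps until the force shows the stop.

>>> {"op": "arm_command", "data": {
  "motion": [
    [[2, 0, 0, 0], [2, 0, 0, 0], [2, 0, 0, 0], [0, 0, 0, 0]]
  ]
}}

```text
time: 9.3
eef_pos: [557.7, 16.8, 42.4]
eef_rot: [-3.119, 0.362, 0.011]
force: [-14.2, 6.5, 6.4]
finger_gap: 0.005
finger_force: 7.9
```

>>> {"op": "arm_command", "data": {
  "motion": [
    [[2, 0, 0, 0], [1, 0, 0, 0], [0, 0, 0, 0], [0, 0, 0, 0]]
  ]
}}

```text
time: 9.8
eef_pos: [558.0, 16.8, 42.1]
eef_rot: [-3.12, 0.361, 0.018]
force: [-25.4, 8.4, 16.7]
finger_gap: 0.006
finger_force: 13.1
```

>>> {"op": "arm_command", "data": {
  "motion": [
    [[-15, 0, 0, 0], [-10, 3, 0, 0], [0, 0, -30, 0], [0, 0, -50, 0], [-15, 30, -50, 0], [-30, 40, -50, 0], [-15, 20, 0, 0], [0, 0, 0, 0]]
  ]
}}

```text
time: 10.8
eef_pos: [463.7, -56.4, 217.8]
eef_rot: [3.118, -0.372, 0.004]
force: [0.2, 0.2, 0.4]
finger_gap: 0.007
finger_force: 0.0
```

```bash
python3 - <<'E'
from h import *
np.set_printoptions(precision=1,suppress=True)
tool();snap('wrist','w3.png')
E
```

```text
t 10.8 box xy [-133.2    6.9] z 217.83825581167102 yaw rel deg -0.22854928460165658 F [0.2 0.2 0.4] gap 0.007210120867295939
```

View pics/w3.png

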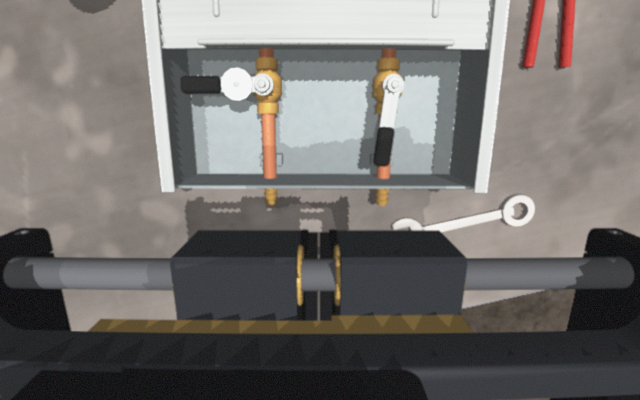

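The tagged handle now lies square across its pipe, with its spindle at (263,84) and sleeve at (200,84). The plain handle hasn't moved, the cover is back at its stop, and the arm is clear of everything.

```bash
python3 -c "
from cell import r
print(r.finish_job())"
```

```text
the job is handed in; nothing more can be done
None
```

The cover is pushed back to its stop and the tagged (left) valve is fully shut. The plain handle and spanner look unmoved in the last picture, the arm never went near the pliers or jar, and the job is handed in; no verdict came back.

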